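# Click the crate tally wheel on to its arrow

## Robot

A 6-joint arm with a two-finger parallel gripper is mounted at the origin on the work surface. World frame = base frame: x ahead of the robot, y to its left, z up, the work surface at z = 0. Lengths are in m, angles in rad, forces in N, time in s.
With the tool pointing down it reaches from about 0.3 to 0.875 m from the base axis. Payload 6.4 kg.
Tool frame: the origin (TCP) lies at the very end of the fingers, on their centre line; the grasp point (between the pads) lies 19 mm behind it; z points along the fingers, y is the direction in which the jaws open and shut (so a half turn about z gives the same grasp; the last joint's range is limited). The gripper opens to 85 mm and grips with 20 to 120 N. Pads are 22 mm wide; open, the fingers measure 114 mm over their backs; the gripper's body (76 mm by 85 mm) begins 54 mm behind the grasp point. The pads swing forward as they close: fully open they stand 13 mm farther back than shut.
Start: joints at [1.011, 0.181, 1.607, -0, 1.354, -0.206], TCP at [0.199, 0.539, 0.231] pointing down, gripper open.
Joint ranges: [-2.99, 2.99], [-0.89, 2.07], [0.3, 2.58], [-1.14, 4.28], [0, 2.63], [-3.12, 3.12]. Speed limits (rad/s): [2.57, 2.57, 3.01, 3.14, 3.14, 3.14].

## Interface

Orientations are given as a unit quaternion [w, x, y, z].
In Python, from bench import telemetry, imaging, ctrl gives the robot as it stands.
- The arm moves only by the shell command python3 -m pendant 'ROWS' [OPENING]. ROWS is JSON, a list that holds one entry, the list of rows, each a list of 6 numbers: the shift along the tool's x, y, z in units of 200 mm (1.0 is 200 mm), then the turn, a rotation vector about the tool's x, y, z in units of pi rad (1.0 is pi rad). In form: [[[tx, ty, tz, rx, ry, rz], ...]]. A call has 1 to 12 rows; each row shifts and turns the pose as measured when the row begins, along the tool's axes as they then stand; what a row does not reach is not made up. A row lasts 1/8 s, in which the tool goes at most 62.5 mm and 10.7 degrees, less where a joint would pass 70% of its speed; a pose out of reach is approached as far as the arm can. A call with a number of a shift or a turn outside -1 to 1 is refused whole. A call with a gripper value outside its range is refused whole. OPENING is the closure, from 0 (fully open) to 1 (shut), set as the call begins (- or left out, the last holds). The fingers move at their own pace and stop on an object; the grip force is fixed at half the most. Time passes only in rows, so rows that do not move let the fingers close. It gives the time, the measured TCP pose, the force and the opening at its end, in the units of the state.
- telemetry.get_obs(): the state, without advancing time (a new reading comes with each control period).
- imaging.camera(name): name is "side" or "top" or "wrist"; returns a dict with "pixels" (384x512x3 uint8, blue, green, red), "vfov" (degrees; the focal length in pixels is half the picture's height over the tangent of half this angle, whatever the lens; pixels are square), "cx", "cy" (the principal point, pixels), "distortion" ([k1, k2, p1, p2, k3] as OpenCV has them; the pictures are not rectified), "R" (3x3) and "t" (3): a world point X has camera coordinates R X + t. Camera axes: x right, y down, z forward; pixel columns grow to the right and rows downward; lengths in m; the calibration is good to about 2 mm. A picture is of the moment at which its call begins. There is no depth.
- ctrl.hand_in(): hands the job in, once; it reports no verdict.
The state is a dict: "time_s": time; "q": joint angles; "dq": joint speeds; "joint_efforts": joint torques, N m; "eef_pos": TCP position; "eef_rot": TCP orientation; "wrist_force": force on the tool from outside, world axes, zero at the start; "torque": the same for the moment, N m; "opening": opening from 0.0 (shut) to 1.0 (fully open).
Only numpy, scipy, OpenCV 4.12 (cv2) and the standard library are available. Lean on these libraries where they do the work, as an engineer would, in place of code of your own. Each camera call takes 0.05 s, during which the arm holds its last target.

## Task

On the larger of the two click dials, flick the teeth of the wheel with a fingertip to advance it clockwise (seen from above), one click at a time and letting it settle after each, until the tooth with the peg sits in its click at the fixed arrow. Push gently and do not run past the arrow; do not squeeze or grip anything, and leave the small dial and the groceries where they are.

Things in the scene. Friction and masses are not known exactly. Their poses are not given: they have to be found in the camera images.
- tally_base: Large click dial, fixed to the bench: steel plate 190 x 150 mm, 12 mm thick, with a flat six-toothed wheel turning about an upright axis. Origin: on the wheel's axis at bench height; z up; +x runs from the axis to the fixed arrow. The plate reaches 77 mm to -x, 113 mm to +x, 75 mm to each side. A low roller guide (24 mm high) lies under the teeth on +x; the -x half is free.
- tally_hub (a point): On the large wheel's axis, 36 mm above the bench, mid-height of the teeth. Hub 68 mm across, steel cap to 50 mm high; six radial plastic teeth 60 degrees apart, each 8 mm thick, reaching 62 mm from the axis, standing 26 to 46 mm above the bench, open space between them down to the plate. At rest in a click one tooth points along +x of tally_base.
- tally_arrow (a point): Tip of the fixed aluminium arrow, 67 mm from the axis of the large wheel, on +x of tally_base, 47 mm above the bench. Its post stands 94 mm from the axis.
- tally_wheel (a joint): Large wheel's angle, rad, grows clockwise from above (teeth on the -x side move to +y of tally_base). 0: pegged tooth at the arrow. A click is 1.047; starts in a click, 2 to 4 before the arrow (about -2.09, -3.14, -4.19). Stops at -5.76, 2.62. A tooth's end needs about 5 N sideways to leave a click; past half a click the wheel snaps on to the next, let go earlier it springs back.
- tally_peg (a point): Top of the round upright peg, 11 mm across and 70 mm above the bench, that stands on the marked tooth of the large wheel, 53 mm from the axis; no other tooth has one.
- small_base: The other, smaller click dial, of the same form: base plate 137 x 108 mm, wheel 89 mm across its teeth. To be left alone. Origin on its wheel's axis at bench height, +x towards its own arrow. The two dials may stand either way round, left or right.
- small_wheel (a joint): Angle of the small wheel, rad, 0 at the start, grows clockwise from above.
- tin: shallow food tin, 80 mm across, 45 mm tall, loose, between the two dials. Origin: centre of its underside.
- can: tall food can, 72 mm across, 108 mm tall, loose, behind the dials. Origin: centre of its underside.
- can2: second tall food can, 72 mm across, 108 mm tall, loose, behind the dials. Origin: centre of its underside.
- jar: jar with a lid, 72 mm across, 100 mm tall, loose, back left. Origin: centre of its underside.
- carton: upright carton 50 x 100 x 140 mm tall, loose, back right. Origin: centre of its underside.
- tape: roll of packing tape lying flat, 96 mm across, 45 mm tall, loose, front left. Origin: centre of its underside.
- bar_box: flat snack box 70 x 130 x 35 mm tall, loose, front right. Origin: centre of its underside.
There are look-alikes about, which are no part of the job. What is shaped like the tally_base but green or pink is not meant.

How it is judged:
On the way:
1. the large wheel rests in the last click before the arrow (value of joint tally_wheel between -1.2472 and -0.8472 rad), for 0.2 s.
At the end, for the whole second after the job is handed in: The large wheel is at rest in the click where the pegged tooth points at the arrow (within 0.17 rad), having rested for 0.2 s in the click before; the small wheel is within 0.2 rad of its start and every grocery item within 20 mm of its start (value of joint tally_wheel between -0.17 and 0.17 rad and velocity of joint tally_wheel between -0.1 and 0.1 rad/s and value of joint small_wheel between -0.2 and 0.2 rad and distance of each of tin, can, can2, jar, carton, tape, bar_box from where it was at the start of the episode below 0.02 m); the robot touches nothing.
It fails at once if the large wheel runs more than half a click past the arrow (value of joint tally_wheel above 0.53 rad).
It fails at once if the large wheel is pushed or squeezed harder than 25 N (contact force between the fingers and tally_base above 25 N).
It fails at once if the small wheel is turned off its click (value of joint small_wheel above 0.4 rad or value of joint small_wheel below -0.4 rad).
It fails at once if a grocery item is lifted, carried or pushed more than 20 mm (distance of any of tin, can, can2, jar, carton, tape, bar_box from where it was at the start of the episode above 0.02 m).
It also fails if it takes over 67 s, if anything falls off the work surface, if the arm or the gripper's body presses on something with over 40 N, if the wrist force passes 120 N, or if a joint passes its speed limit or range.

## Working session

There is one attempt and no reset: what is moved stays moved. The work goes in short steps, Python scripts to look and compute and a shell command to move; the robot and the scene stay as the last step left them, time stands still between calls to the robot, and variables do not carry over. Pictures are saved under pics/ and viewed, and the job is handed in when it is done.

```bash
ls; mkdir -p pics; python3 - <<'E'
from bench import telemetry, imaging
import cv2
for n in ("side","top","wrist"):
    c=imaging.camera(n); cv2.imwrite(f"pics/{n}0.png",c["pixels"])
    print(n,{k:(v if not hasattr(v,'round') else v) for k,v in c.items() if k!="pixels"})
print(telemetry.get_obs())
E
```

```text
pics
side {'vfov': 43.58859949504948, 'cx': 251.81108934193506, 'cy': 199.66443380807712, 'distortion': array([0.04825395, 0.        , 0.        , 0.        , 0.        ]), 'R': array([[ 0.99425763, -0.10699046, -0.00219145],
       [-0.07047927, -0.63927633, -0.76574045],
       [ 0.08052598,  0.76149774, -0.64314598]]), 't': array([-0.56584362,  0.07385232,  1.32526897])}
top {'vfov': 53.814580136037804, 'cx': 255.1850012312314, 'cy': 199.80867387901816, 'distortion': array([0.02735951, 0.        , 0.        , 0.        , 0.        ]), 'R': array([[ 0.00663304, -0.99987011, -0.01468908],
       [-0.9987215 , -0.00588784, -0.05020651],
       [ 0.0501135 ,  0.01500332, -0.99863083]]), 't': array([-0.00562232,  0.53461556,  1.0470401 ])}
wrist {'vfov': 58.69634546599697, 'cx': 253.82186367022592, 'cy': 191.2473633573968, 'distortion': array([-0.01957743,  0.        ,  0.        ,  0.        ,  0.        ]), 'R': array([[ 0.3461135 ,  0.93819072, -0.00190021],
       [ 0.90560995, -0.33356343,  0.26192758],
       [ 0.24510419, -0.09237752, -0.96508566]]), 't': array([-0.57268843, -0.0353425 ,  0.37901299])}
{'time_s': 0.15, 'q': array([ 1.01069597e+00,  1.81385916e-01,  1.60775585e+00,  3.95737118e-05,
        1.35380661e+00, -2.06285062e-01]), 'dq': array([-0.00053667, -0.00224469, -0.00461259, -0.00104675,  0.00011627,
        0.0003219 ]), 'joint_efforts': array([-7.71801169e-04, -4.45267081e+01, -3.51691031e+01, -4.00719609e-04,
        5.97283899e-03,  2.87052675e-07]), 'eef_pos': array([0.19896529, 0.53903932, 0.23059323]), 'eef_rot': array([-2.71359431e-04,  1.75990499e-01,  9.84391632e-01, -6.21475104e-04]), 'wrist_force': array([ 0.17450226, -0.05237348, -0.74164673]), 'torque': array([ 0.02336071, -0.01534725,  0.01449904]), 'opening': 0.9989102167576409}
```

View pics/top0.png

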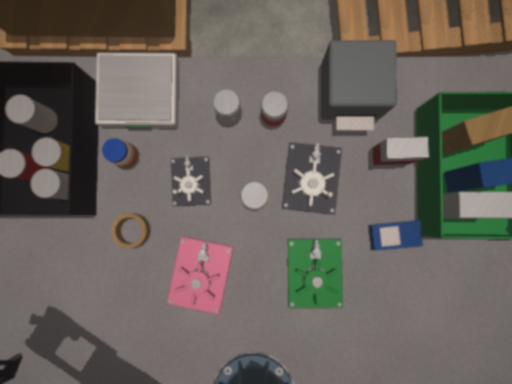

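View pics/side0.png

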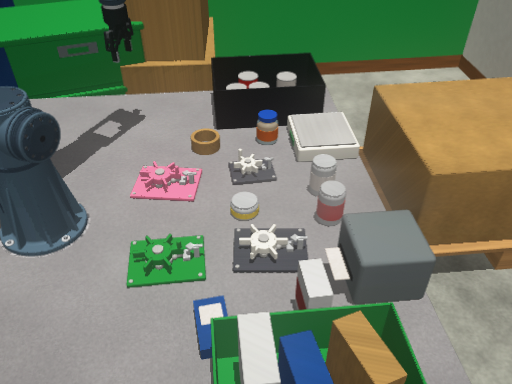

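Four things could be taken for the target in the top view: the dark dial at (313,183), the dark dial at (188,184), the pink one at (197,283) and the green one at (317,282). Pink and green are excluded. The larger dark one is (313,183), so I'll crop in on it.

```bash
cat > h.py <<'E'
import numpy as np, cv2
from bench import telemetry, imaging
def K(c):
    f=192/np.tan(np.radians(c["vfov"])/2); return np.array([[f,0,c["cx"]],[0,f,c["cy"]],[0,0,1]])
def ray(c,uv,z):
    p=cv2.undistortPoints(np.array([[uv]],float),K(c),np.array(c["distortion"]))[0,0]
    d=c["R"].T@np.array([p[0],p[1],1]); o=-c["R"].T@c["t"]
    return o+d*(z-o[2])/d[2]
def proj(c,X):
    return cv2.projectPoints(np.array(X,float).reshape(-1,1,3),cv2.Rodrigues(np.array(c["R"]))[0],np.array(c["t"]),K(c),np.array(c["distortion"]))[0][:,0]
def crop(c,x0,y0,w,h,s,name):
    cv2.imwrite(name,cv2.resize(c["pixels"][y0:y0+h,x0:x0+w],None,fx=s,fy=s,interpolation=cv2.INTER_CUBIC))
E
python3 - <<'E'
from h import *
c=imaging.camera("top"); crop(c,270,130,90,90,6,"pics/ct0.png")
c=imaging.camera("side"); crop(c,220,215,100,65,7,"pics/cs0.png")
E
```

```text
(no output)
```

View pics/ct0.png

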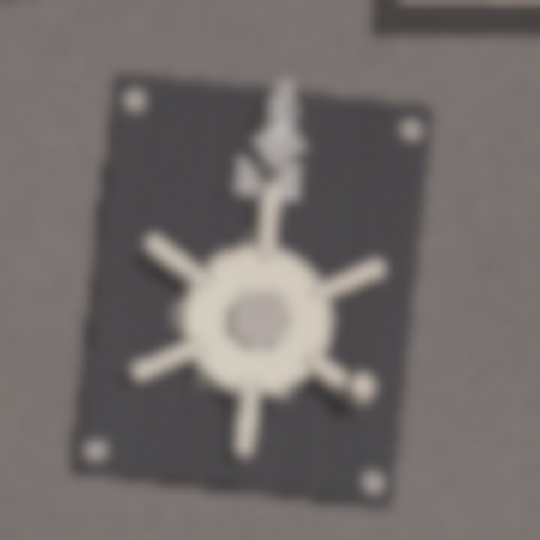

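View pics/cs0.png

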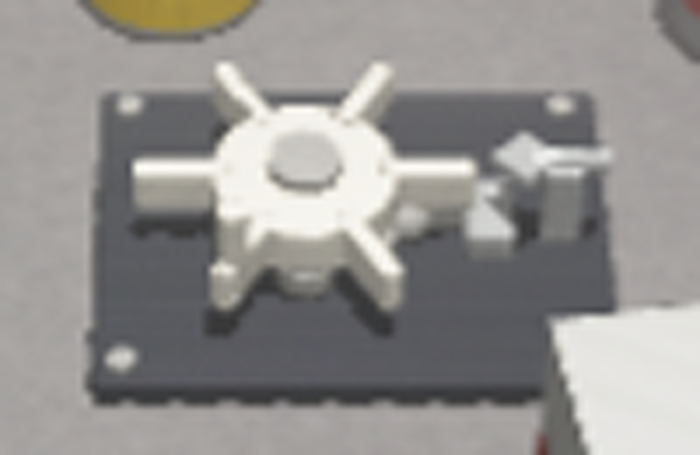

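```bash
python3 - <<'E'
from h import *
c=imaging.camera("top")
g=lambda u,v,z: ray(c,(270+(u-2.5)/6,130+(v-2.5)/6),z)
P=[g(*p,.012) for p in((113,75),(433,103),(392,505),(72,470))]
print([p.round(4) for p in P]); 
print("sides",[np.linalg.norm(P[i]-P[(i+1)%4]).round(4) for i in range(4)])
d=(P[0]-P[3])+(P[1]-P[2]); a=np.arctan2(d[1],d[0]); print("yaw deg",np.degrees(a))
ex=np.array([np.cos(a),np.sin(a),0])
print("hub from plate",np.mean(P,0)-0.018*ex)
H=g(258,320,.05);print("hub top",H)
p=g(365,385,.07); e=p-H; print("peg",p, np.hypot(*e[:2]), np.degrees(np.arctan2(e[1],e[0])-a))
s=imaging.camera("side"); 
h=ray(s,(220+(304-3)/7,215+(158-3)/7),.05); print("side hub",h)
print("bottom tooth end",g(246,455,.046), "left", g(140,375,.046))
E
```

```text
[array([ 0.6984, -0.095 ,  0.012 ]), array([ 0.6855, -0.2447,  0.012 ]), array([ 0.4971, -0.2249,  0.012 ]), array([ 0.5124, -0.0763,  0.012 ])]
sides [np.float64(0.1502), np.float64(0.1894), np.float64(0.1494), np.float64(0.1869)]
yaw deg -5.850582302920601
hub from plate [ 0.5804378 -0.1583836  0.012    ]
hub top [ 0.57945388 -0.15774909  0.05      ]
peg [ 0.54901494 -0.20199102  0.07      ] 0.053701752273050685 -118.67782211883019
side hub [ 0.58087768 -0.15732489  0.05      ]
bottom tooth end [ 0.51868759 -0.15284777  0.046     ] left [ 0.55460502 -0.10505985  0.046     ]
```

Hub and yaw agree across the plate corners, the cap in the top view and the cap in the side view: hub at (0.580, -0.158), arrow direction at -5.85°. The peg measures 53.7 mm from the axis, 119° clockwise of the arrow, so the wheel starts at about -4.19, 4 clicks before the arrow. First I shut the gripper and yaw.

```bash
python3 -m pendant '[[[0,0,0,0,0,0.0525],[0,0,0,0,0,0.0525],[0,0,0,0,0,0.0525],[0,0,0,0,0,0.0525],[0,0,0,0,0,0.0525],[0,0,0,0,0,0.0525],[0,0,0,0,0,0.0525],[0,0,0,0,0,0.0525],[0,0,0,0,0,0]]]' 1
cat >> h.py <<'E'
from scipy.spatial.transform import Rotation as Ro
HUB=np.array([.580,-.158,0]); A=np.radians(-5.85)
B=np.array([[np.cos(A),-np.sin(A),0],[np.sin(A),np.cos(A),0],[0,0,1]])
def st(target=None):
    o=telemetry.get_obs(); q=o["eef_rot"]; R=Ro.from_quat([q[1],q[2],q[3],q[0]]).as_matrix()
    b=B.T@(o["eef_pos"]-HUB); print("t",round(o["time_s"],2),"base mm",(b*1000).round(1),"F base",(B.T@o["wrist_force"]).round(1),"open",round(o["opening"],2))
    T=B.T@R; print("tool in base\n",T.round(3))
    if target is not None:
        d=T.T@(np.array(target)/1000-b); print("tool shift units",(d/.2).round(3))
        Rd=np.array([[0,1,0],[1,0,0],[0,0,-1.]]); print("turn units",(Ro.from_matrix(T.T@Rd).as_rotvec()/np.pi).round(4))
E
python3 -c "
from h import *
st([-95,-28,200])"
```

```text
time_s: 1.48
eef_pos: [0.199, 0.539, 0.2307]
eef_rot: [0.0, 0.756, 0.654, -0.001]
wrist_force: [-0.4, 0.7, 0.0]
opening: 0.002
t 1.48 base mm [-450.1  654.6  230.7] F base [-0.5  0.6  0. ] open 0.0
tool in base
 [[ 0.042  0.999 -0.001]
 [ 0.999 -0.042 -0.001]
 [-0.001 -0.001 -1.   ]]
tool shift units [-3.335  1.917  0.156]
turn units [-0.0002  0.0003 -0.0134]
```

```bash
python3 -m pendant '[[[-0.24,0.138,0,0,0,-0.0134],[-0.24,0.138,0,0,0,0],[-0.24,0.138,0,0,0,0],[-0.24,0.138,0,0,0,0],[-0.24,0.138,0,0,0,0],[-0.24,0.138,0,0,0,0],[-0.24,0.138,0,0,0,0],[-0.24,0.138,0,0,0,0],[-0.24,0.138,0,0,0,0],[-0.24,0.138,0,0,0,0],[-0.24,0.138,0,0,0,0],[-0.24,0.138,0,0,0,0]]]'
python3 -c "
from h import *
st([-95,-28,100])"
```

```text
time_s: 2.98
eef_pos: [0.4913, -0.0767, 0.2341]
eef_rot: [0.003, 0.722, 0.691, 0.004]
wrist_force: [1.2, 0.5, -0.8]
opening: -0.001
t 2.98 base mm [-96.5  71.8 234.1] F base [ 1.2  0.7 -0.8] open -0.0
tool in base
 [[-0.058  0.998  0.01 ]
 [ 0.998  0.058  0.002]
 [ 0.001  0.01  -1.   ]]
tool shift units [-0.499 -0.028  0.67 ]
turn units [ 0.0032 -0.0005  0.0185]
```

```bash
python3 -m pendant '[[[-0.125,0,0.16,0.003,0,0.0185],[-0.125,-0.01,0.17,0,0,0],[-0.125,-0.01,0.17,0,0,0],[-0.125,-0.01,0.17,0,0,0],[0,0,0,0,0,0],[0,0,0,0,0,0]]]'
python3 - <<'E'
from h import *
st([-95,-28,28])
for n in ("wrist",): cv2.imwrite("pics/w1.png",imaging.camera(n)["pixels"])
crop(imaging.camera("side"),190,170,130,100,6,"pics/s1.png")
E
```

```text
time_s: 3.72
eef_pos: [0.4802, -0.1838, 0.0987]
eef_rot: [0.002, 0.738, 0.675, 0.002]
wrist_force: [0.4, -0.4, -0.4]
opening: 0.001
t 3.73 base mm [-96.6 -35.8  98.7] F base [ 0.4 -0.4 -0.4] open 0.0
tool in base
 [[-0.013  1.     0.006]
 [ 1.     0.013  0.   ]
 [-0.     0.006 -1.   ]]
tool shift units [0.039 0.006 0.354]
turn units [0.0019 0.     0.0043]
```

View pics/w1.png

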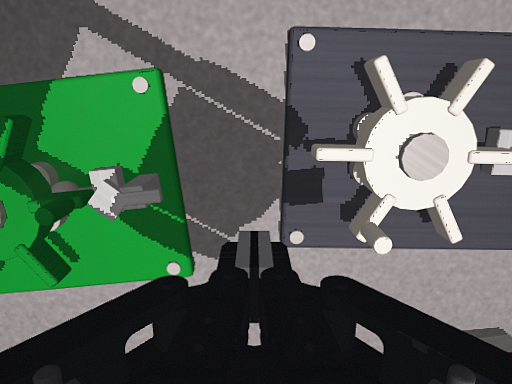

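View pics/s1.png

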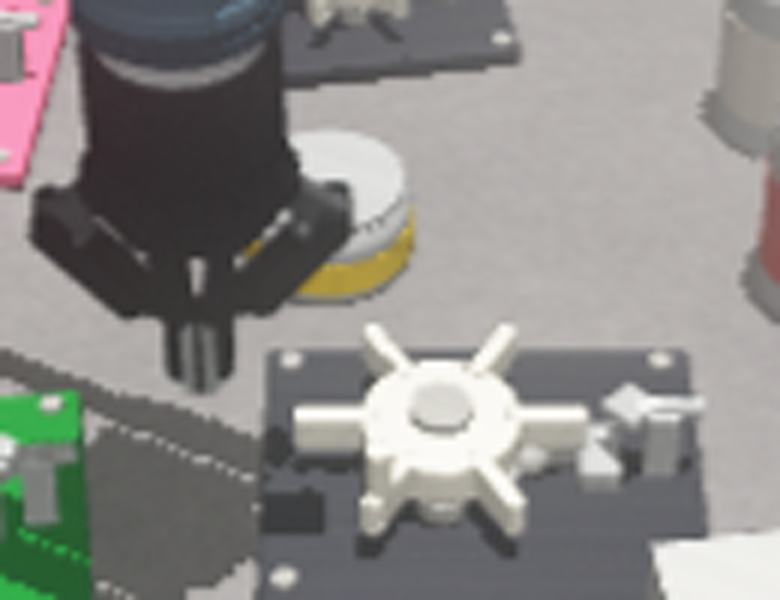

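The dark wheel shows the pegged tooth near bottom, next to the -x tooth (wrist view peg at (376,243), -x tooth at (330,153)). The shut fingers are about 29 mm along the radial axis and straight for about 45 mm. With the tip at z=34 mm, the flared knuckles stay above the 70 mm peg.

```bash
python3 -m pendant '[[[0.03,0.006,0.1,0.002,0,0.004],[0,0,0.1,0,0,0],[0,0,0.06,0,0,0],[0,0,0.03,0,0,0],[0,0,0,0,0,0]]]'
python3 -c "
from h import *
st([-60,-30,34])"
```

```text
time_s: 4.45
eef_pos: [0.4848, -0.175, 0.0399]
eef_rot: [0.002, 0.741, 0.672, 0.0]
wrist_force: [0.2, 0.5, 0.6]
opening: -0.002
t 4.45 base mm [-93.  -26.6  39.9] F base [0.1 0.5 0.6] open -0.0
tool in base
 [[-0.004  1.     0.004]
 [ 1.     0.004 -0.002]
 [-0.002  0.004 -1.   ]]
tool shift units [-0.018  0.165  0.03 ]
turn units [0.0012 0.0007 0.0014]
```

```bash
python3 -m pendant '[[[-0.018,0.0,0.02,0,0,0],[0,0.04,0.008,0,0,0],[0,0.04,0,0,0,0],[0,0.04,0,0,0,0],[0,0.03,0,0,0,0],[0,0.015,0,0,0,0],[0,0,0,0,0,0]]]'
python3 - <<'E'
from h import *
st([-60,-30,34])
cv2.imwrite("pics/w2.png",imaging.camera("wrist")["pixels"])
crop(imaging.camera("side"),190,170,130,100,6,"pics/s2.png")
E
```

```text
time_s: 5.32
eef_pos: [0.5214, -0.1834, 0.0357]
eef_rot: [0.004, 0.741, 0.672, 0.001]
wrist_force: [-1.1, 0.0, -0.5]
opening: -0.0
t 5.33 base mm [-55.7 -31.2  35.7] F base [-1.1 -0.1 -0.5] open -0.0
tool in base
 [[-0.004  1.     0.007]
 [ 1.     0.004 -0.004]
 [-0.004  0.007 -1.   ]]
tool shift units [ 0.006 -0.021  0.008]
turn units [0.0023 0.0012 0.0013]
```

View pics/w2.png

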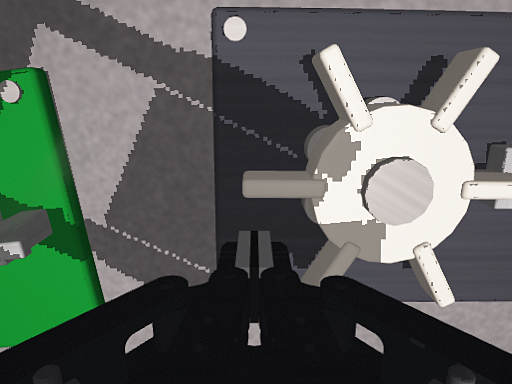

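View pics/s2.png

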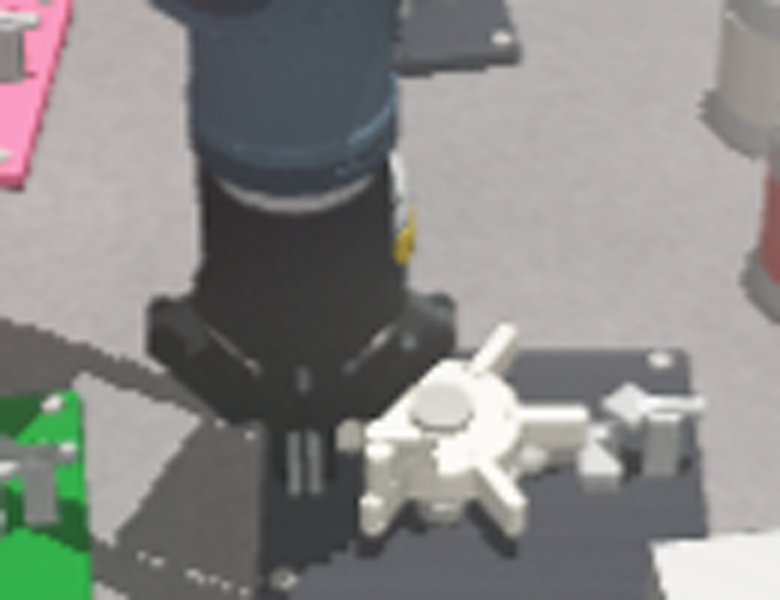

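The finger is in the gap beside the -x tooth (finger tip at (255,260), tooth at (285,185)) and clear of the peg. I push gently toward +y.

```bash
python3 -m pendant '[[[0.025,-0.01,0.005,0.002,0.001,0.001],[0.025,-0.01,0,0,0,0],[0.025,0,0,0,0,0],[0.025,0,0,0,0,0],[0.02,0,0,0,0,0],[0.02,0,0,0,0,0]]]'
python3 -c "
from h import *
st([-60,24,34])"
```

```text
time_s: 6.18
eef_pos: [0.5193, -0.1543, 0.0346]
eef_rot: [0.001, 0.742, 0.67, -0.001]
wrist_force: [1.0, -3.9, -1.5]
opening: -0.003
t 6.17 base mm [-60.7  -2.5  34.6] F base [ 1.4 -3.8 -1.5] open -0.0
tool in base
 [[-0.     1.     0.   ]
 [ 1.     0.    -0.002]
 [-0.002  0.    -1.   ]]
tool shift units [0.132 0.004 0.003]
turn units [0.0002 0.0007 0.0001]
```

Contact at about 4 N. I carry on.

```bash
python3 -m pendant '[[[0.025,0,0,0,0,0],[0.025,0,0,0,0,0],[0.025,0,0,0,0,0],[0.025,0,0,0,0,0],[0.025,0,0,0,0,0],[0.02,0,0,0,0,0],[0,0,0,0,0,0]]]'
python3 - <<'E'
from h import *
st([-95,24,34])
cv2.imwrite("pics/w3.png",imaging.camera("wrist")["pixels"])
E
```

```text
time_s: 7.05
eef_pos: [0.5223, -0.1215, 0.0344]
eef_rot: [-0.0, 0.742, 0.67, -0.0]
wrist_force: [0.8, -0.6, -0.1]
opening: -0.004
t 7.05 base mm [-61.1  30.5  34.4] F base [ 0.9 -0.5 -0.1] open -0.0
tool in base
 [[-0.001  1.    -0.001]
 [ 1.     0.001 -0.   ]
 [-0.    -0.001 -1.   ]]
tool shift units [-0.032 -0.169  0.002]
turn units [-0.0002  0.      0.0003]
```

View pics/w3.png

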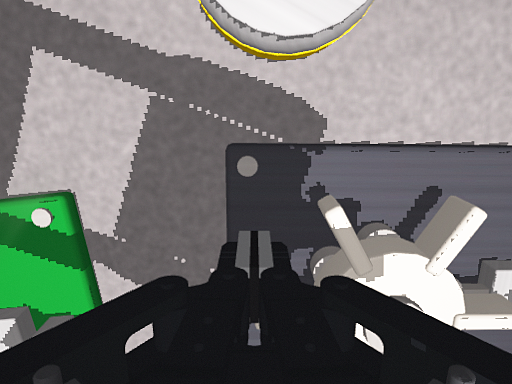

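The wheel snapped over: teeth again sit at 120° (340,230) and 0° (480,320), and the force is near zero. I retreat radially and go back to the starting side.

```bash
python3 -m pendant '[[[0,-0.06,0,0,0,0],[0,-0.06,0,0,0,0],[0,-0.05,0,0,0,0],[0,0,0,0,0,0],[-0.1,0,0,0,0,0],[-0.1,0,0,0,0,0],[-0.08,0,0,0,0,0],[-0.03,0,0,0,0,0],[0,0,0,0,0,0]]]'
python3 - <<'E'
from h import *
st([-60,-30,34])
cv2.imwrite("pics/w4.png",imaging.camera("wrist")["pixels"])
E
```

```text
time_s: 8.22
eef_pos: [0.4792, -0.1821, 0.0349]
eef_rot: [0.0, 0.742, 0.67, 0.0]
wrist_force: [-0.4, 0.6, -0.1]
opening: -0.001
t 8.22 base mm [-97.8 -34.2  34.9] F base [-0.5  0.5 -0.1] open -0.0
tool in base
 [[ 0.     1.     0.001]
 [ 1.    -0.    -0.   ]
 [-0.     0.001 -1.   ]]
tool shift units [0.021 0.189 0.005]
turn units [ 0.0002  0.0001 -0.0001]
```

View pics/w4.png

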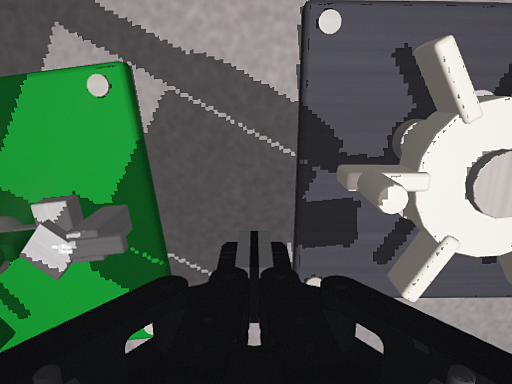

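One click done; the pegged tooth is now on -x with the peg at (383,193). Next is click 2.

```bash
python3 -m pendant '[[[0.01,0.05,0.002,0,0,0],[0,0.05,0,0,0,0],[0,0.05,0,0,0,0],[0,0.02,0,0,0,0],[0,0,0,0,0,0],[0.025,0,0,0,0,0],[0.025,0,0,0,0,0],[0.02,0,0,0,0,0],[0.02,0,0,0,0,0]]]'
python3 -c "
from h import *
st([-60,30,34])"
```

```text
time_s: 9.4
eef_pos: [0.5175, -0.1631, 0.0342]
eef_rot: [0.0, 0.742, 0.671, -0.0]
wrist_force: [-0.9, -3.3, -2.2]
opening: 0.001
t 9.4 base mm [-61.6 -11.4  34.2] F base [-0.6 -3.4 -2.2] open 0.0
tool in base
 [[-0.002  1.    -0.   ]
 [ 1.     0.002 -0.001]
 [-0.001 -0.    -1.   ]]
tool shift units [0.207 0.009 0.001]
turn units [-0.0001  0.0002  0.0006]
```

```bash
python3 -m pendant '[[[0.025,0.004,0,0,0,0],[0.025,0,0,0,0,0],[0.025,0,0,0,0,0],[0.025,0,0,0,0,0],[0.025,0,0,0,0,0],[0.025,0,0,0,0,0],[0.025,0,0,0,0,0],[0,0,0,0,0,0]]]'
python3 - <<'E'
from h import *
st([-95,24,34])
cv2.imwrite("pics/w5.png",imaging.camera("wrist")["pixels"])
E
```

```text
time_s: 10.4
eef_pos: [0.5221, -0.1248, 0.0342]
eef_rot: [-0.0, 0.742, 0.671, 0.0]
wrist_force: [0.1, -0.6, 0.8]
opening: 0.003
t 10.4 base mm [-60.9  27.2  34.2] F base [ 0.2 -0.6  0.8] open 0.0
tool in base
 [[-0.002  1.    -0.   ]
 [ 1.     0.002  0.   ]
 [ 0.    -0.    -1.   ]]
tool shift units [-0.015 -0.17   0.001]
turn units [-0.0001 -0.0001  0.0007]
```

View pics/w5.png

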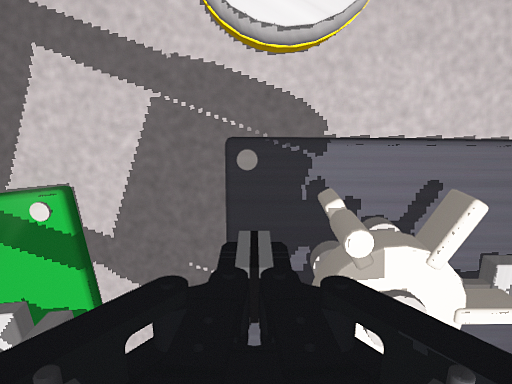

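Peg is on the 120° tooth at (357,242): two clicks done. I retreat and look.

```bash
python3 -m pendant '[[[0,-0.06,0,0,0,0],[0,-0.06,0,0,0,0],[0,-0.05,0,0,0,0],[0,0,0,0,0,0],[-0.1,0,0,0,0,0],[-0.1,0,0,0,0,0],[-0.07,0,0,0,0,0],[-0.02,0,0,0,0,0],[0,0,0,0,0,0]]]'
python3 - <<'E'
from h import *
st([-60,-30,34])
cv2.imwrite("pics/w6.png",imaging.camera("wrist")["pixels"])
E
```

```text
time_s: 11.58
eef_pos: [0.4795, -0.181, 0.0345]
eef_rot: [0.0, 0.742, 0.67, 0.0]
wrist_force: [0.0, 0.2, 0.5]
opening: -0.0
t 11.57 base mm [-97.6 -33.2  34.5] F base [-0.   0.2  0.5] open -0.0
tool in base
 [[-0.001  1.     0.   ]
 [ 1.     0.001  0.   ]
 [ 0.     0.    -1.   ]]
tool shift units [0.016 0.188 0.003]
turn units [ 0.0001 -0.0001  0.0003]
```

View pics/w6.png

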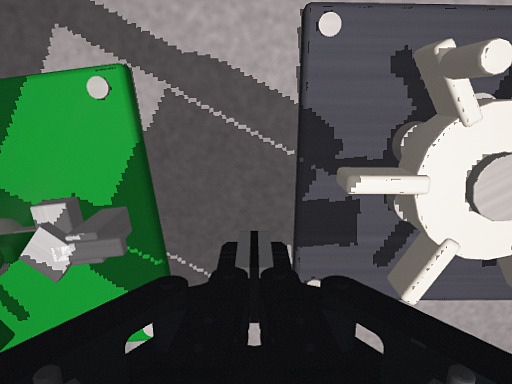

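The wheel is settled, with a plain tooth on -x at (385,182) and the peg at (490,55). Next is click 3.

```bash
python3 -m pendant '[[[0.01,0.05,0.002,0,0,0],[0,0.05,0,0,0,0],[0,0.05,0,0,0,0],[0,0.02,0,0,0,0],[0,0,0,0,0,0],[0.025,0,0,0,0,0],[0.025,0,0,0,0,0],[0.02,0,0,0,0,0],[0.02,0,0,0,0,0]]]'
python3 -m pendant '[[[0.025,0.004,0,0,0,0],[0.025,0,0,0,0,0],[0.025,0,0,0,0,0],[0.025,0,0,0,0,0],[0.025,0,0,0,0,0],[0.025,0,0,0,0,0],[0.025,0,0,0,0,0],[0,0,0,0,0,0]]]'
python3 - <<'E'
from h import *
st([-95,24,34])
cv2.imwrite("pics/w7.png",imaging.camera("wrist")["pixels"])
E
```

```text
time_s: 12.75
eef_pos: [0.5178, -0.1623, 0.0338]
eef_rot: [0.0, 0.741, 0.671, -0.0]
wrist_force: [-0.2, -3.6, -1.0]
opening: 0.002
time_s: 13.75
eef_pos: [0.5223, -0.1239, 0.0338]
eef_rot: [-0.0, 0.741, 0.671, 0.0]
wrist_force: [-0.2, 0.4, 0.1]
opening: 0.002
t 13.75 base mm [-60.8  28.1  33.8] F base [-0.3  0.4  0.1] open 0.0
tool in base
 [[-0.004  1.    -0.   ]
 [ 1.     0.004  0.001]
 [ 0.001 -0.    -1.   ]]
tool shift units [-0.02  -0.171 -0.001]
turn units [-0.0001 -0.0003  0.0011]
```

View pics/w7.png

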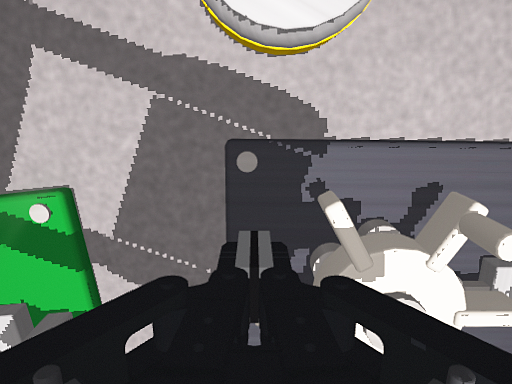

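Peg is now on the 60° tooth at (495,235), the last click before the arrow. I retreat and let it rest, checking in the side view too.

```bash
python3 -m pendant '[[[0,-0.06,0,0,0,0],[0,-0.06,0,0,0,0],[0,-0.05,0,0,0,0],[0,0,0,0,0,0],[-0.1,0,0,0,0,0],[-0.1,0,0,0,0,0],[-0.07,0,0,0,0,0],[-0.02,0,0,0,0,0],[0,0,0,0,0,0],[0,0,0,0,0,0]]]'
python3 - <<'E'
from h import *
st([-60,-30,34])
cv2.imwrite("pics/w8.png",imaging.camera("wrist")["pixels"])
crop(imaging.camera("side"),190,170,130,100,6,"pics/s8.png")
E
```

```text
time_s: 15.05
eef_pos: [0.4798, -0.1798, 0.0341]
eef_rot: [-0.0, 0.741, 0.671, 0.0]
wrist_force: [-1.1, -0.1, -0.1]
opening: -0.001
t 15.05 base mm [-97.5 -31.9  34.1] F base [-1.1 -0.2 -0.1] open -0.0
tool in base
 [[-0.002  1.     0.   ]
 [ 1.     0.002  0.001]
 [ 0.001  0.    -1.   ]]
tool shift units [0.009 0.187 0.   ]
turn units [ 0.0001 -0.0003  0.0008]
```

View pics/w8.png

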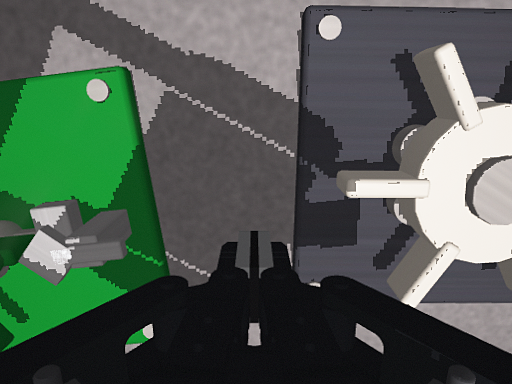

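View pics/s8.png

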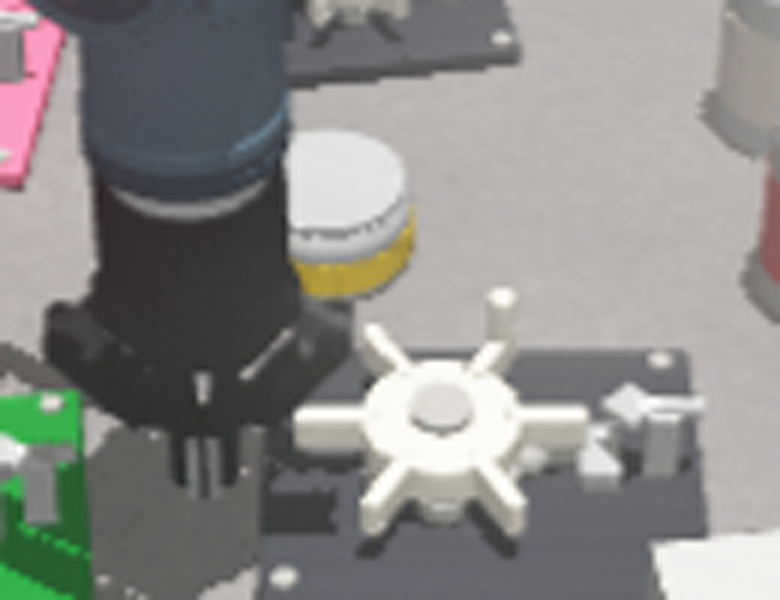

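The wheel rests with the peg on the 60° tooth at (502,295), one click before the arrow. Now the last click, done the same way.

```bash
python3 -m pendant '[[[0.005,0.05,0,0,0,0],[0,0.05,0,0,0,0],[0,0.05,0,0,0,0],[0,0.02,0,0,0,0],[0,0,0,0,0,0],[0.025,0,0,0,0,0],[0.02,0,0,0,0,0],[0.02,0,0,0,0,0],[0.02,0,0,0,0,0]]]'
python3 -m pendant '[[[0.025,0.004,0,0,0,0],[0.025,0,0,0,0,0],[0.025,0,0,0,0,0],[0.025,0,0,0,0,0],[0.025,0,0,0,0,0],[0.025,0,0,0,0,0],[0.02,0,0,0,0,0],[0,0,0,0,0,0]]]'
python3 - <<'E'
from h import *
st([-110,24,34])
cv2.imwrite("pics/w9.png",imaging.camera("wrist")["pixels"])
E
```

```text
time_s: 16.27
eef_pos: [0.5179, -0.1639, 0.0339]
eef_rot: [-0.0, 0.741, 0.672, 0.0]
wrist_force: [-1.4, -3.7, -0.8]
opening: -0.002
time_s: 17.27
eef_pos: [0.5223, -0.1268, 0.034]
eef_rot: [-0.0, 0.741, 0.672, 0.0]
wrist_force: [0.3, 0.1, 0.0]
opening: -0.001
t 17.27 base mm [-60.5  25.2  34. ] F base [0.3 0.1 0. ] open -0.0
tool in base
 [[-0.004  1.     0.   ]
 [ 1.     0.004  0.001]
 [ 0.001  0.    -1.   ]]
tool shift units [-0.005 -0.247 -0.   ]
turn units [ 0.     -0.0003  0.0014]
```

View pics/w9.png

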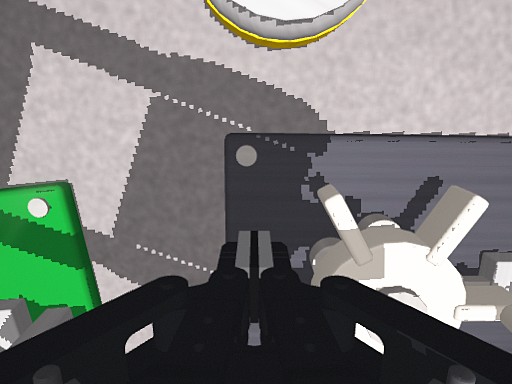

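The teeth are back in a click. I retreat outward, lift, and check with all cameras.

```bash
python3 -m pendant '[[[0,-0.06,0,0,0,0],[0,-0.06,0,0,0,0],[0,-0.06,0,0,0,0],[0,0,-0.1,0,0,0],[0,0,-0.2,0,0,0],[0,-0.1,-0.2,0,0,0],[0,-0.1,-0.2,0,0,0],[0,-0.1,-0.1,0,0,0],[0,0,0,0,0,0],[0,0,0,0,0,0],[0,0,0,0,0,0]]]'
python3 - <<'E'
from h import *
st()
cv2.imwrite("pics/t10.png",imaging.camera("top")["pixels"])
cv2.imwrite("pics/s10f.png",imaging.camera("side")["pixels"])
crop(imaging.camera("side"),190,170,130,100,6,"pics/s10.png")
a=cv2.imread("pics/side0.png");b=cv2.imread("pics/s10f.png")
cv2.imwrite("pics/cmp.png",cv2.convertScaleAbs(cv2.absdiff(a,b),alpha=2))
E
```

```text
time_s: 18.7
eef_pos: [0.4168, -0.1168, 0.1957]
eef_rot: [-0.002, 0.742, 0.67, -0.001]
wrist_force: [0.3, -0.2, -0.1]
opening: -0.003
t 18.7 base mm [-166.5   24.4  195.7] F base [ 0.3 -0.1 -0.1] open -0.0
tool in base
 [[-0.001  1.    -0.004]
 [ 1.     0.001  0.002]
 [ 0.002 -0.004 -1.   ]]
```

View pics/s10.png

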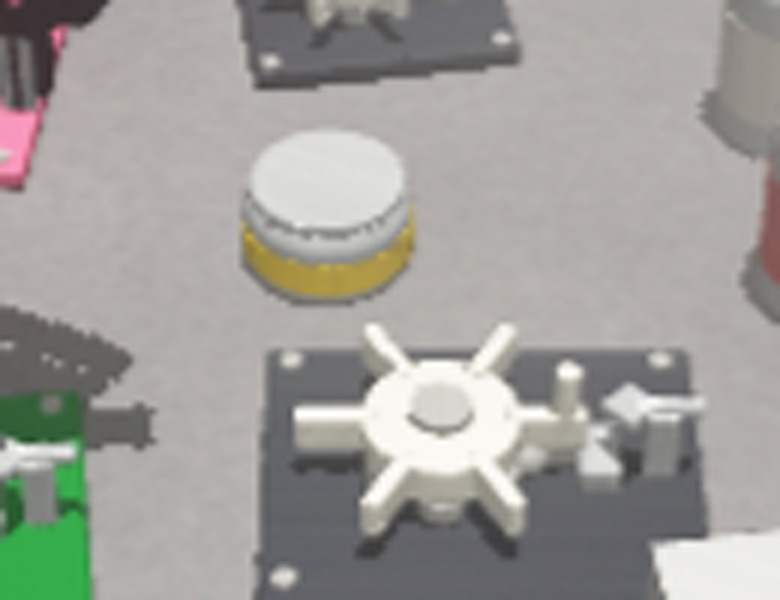

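View pics/t10.png

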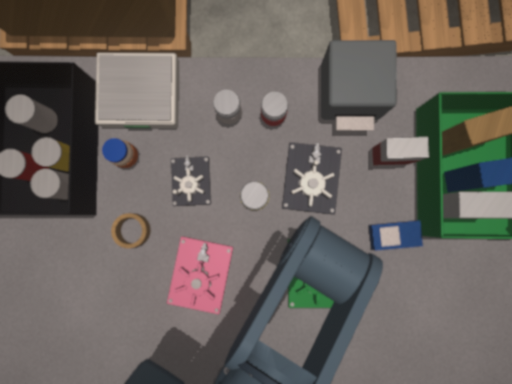

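View pics/cmp.png

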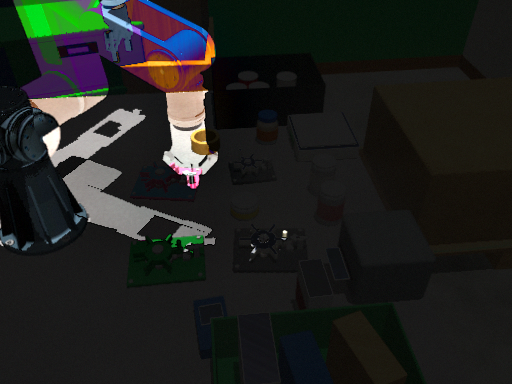

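The peg (570,375 in the crop) stands on the tooth at the arrow. The difference image shows changes only at the wheel, the arm and its shadow. I hand in.

```bash
python3 -c "
from bench import ctrl
print(ctrl.hand_in())"
```

```text
the job is handed in; nothing more can be done
None
```

The large wheel now rests with its pegged tooth at the arrow, and I handed the job in at about 19 s of the 67 s allowed; `hand_in` gives no verdict.

- **What I did:** I shut the gripper and flicked the -x tooth of the larger dark dial toward +y four times. After each flick I drew the finger back; pictures showed the wheel settled after the first three. After the third the peg sat one click before the arrow.
- **Forces:** The wrist sensor, read at the end of each move, showed at most about 4.5 N while pushing. I did not log the force during the moves themselves.
- **Last checks:** The side picture shows the peg tooth in its click at the arrow. Comparing it with the first side picture shows changes only at the large wheel and from the arm and its shadow. In the top view the small dial and groceries sit where they began. The arm is clear of everything, about 0.2 m above the bench, with wrist force near zero. No check failed or disagreed.

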